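# Change over the pill vials between the slanted stand and the upright holder

### The job

Change over the pill vials: both used-up vials with red caps must leave the slanted silver stand and end up standing in the upright teal holder, and the new vial with the blue cap must leave the holder and end up in the slanted stand, each pushed fully home in a hole. There is only one free hole to begin with, so mind the order. Leave the thermometer and the green-capped vial in their holes and do not disturb the other toiletries.

Things in the scene. Friction and masses are not known exactly. Their poses are not given: they have to be found in the camera images.
- stand: Slanted silver stand, fixed, place and yaw vary. Base 85 x 146 x 6 mm, on it a block 46 x 136 x 45 thick with 3 holes in a row along y (-44, 0, 44), 22.5 mm square, 36 deep. Hole axis, bottom to mouth, is (-0.423, 0, 0.906) in its frame: leaning 25 degrees to its front, -x. Hole bottoms at (8.2, y, 32.2). Origin: centre of underside. Starts with two red vials and the thermometer, in any order.
- holder: Upright teal vial holder, fixed, place and yaw vary, left or right of the stand. Block 46 x 136 x 45 mm high, 3 vertical holes in a row along y (-44, 0, 44), 22.5 mm square, 36 deep, bottoms 9 above the counter. Origin: centre of underside. Starts with the blue and the green vial, in any order, and one free hole.
- red_a: Amber pill vial with a red cap, used up; starts in the slanted stand. Round closed tube 85 mm long: body 20 wide, cap 24 wide over the top 22, foot a half ball. About 25 to 55 g. In a hole it stands 49 out and may lean a further 6 degrees. Origin: centre of the foot; z runs along the tube to the cap.
- red_b: Amber pill vial with a red cap, the other used-up one; starts in the slanted stand. Round closed tube 85 mm long: body 20 wide, cap 24 wide over the top 22, foot a half ball. About 25 to 55 g. In a hole it stands 49 out and may lean a further 6 degrees. Origin: centre of the foot; z runs along the tube to the cap.
- blue: Amber pill vial with a blue cap, the new one; starts in the upright holder. Round closed tube 85 mm long: body 20 wide, cap 24 wide over the top 22, foot a half ball. About 25 to 55 g. In a hole it stands 49 out and may lean a further 6 degrees. Origin: centre of the foot; z runs along the tube to the cap.
- green: Amber pill vial with a green cap, not to be moved; stays in its hole of the upright holder. Round closed tube 85 mm long: body 20 wide, cap 24 wide over the top 22, foot a half ball. About 25 to 55 g. In a hole it stands 49 out and may lean a further 6 degrees. Origin: centre of the foot; z runs along the tube to the cap.
- thermometer: White stick thermometer, 98 long, lower 45 is 20 in diameter, upper part 14 in diameter; stays in its hole of the slanted stand, standing 62 out of it. Origin: centre of the foot; z along its length.
- bottle: Free-standing white pump bottle with a green band, 54 in diameter, 157 high with its pump, nozzle reaching 37 from the axis; stands between stand and holder. Origin: centre of the underside.
- pillcase: Clear flat pill case with five snap lids, 50 x 150 x 22, lying at the back. Origin: centre of the underside.
- comb: Black plastic comb, 170 long (along its y), 33 wide, 5 high, lying near the robot. Origin: underside.
- brush: Pink silicone face brush, round head 64 in diameter and 24 high, 77 long handle along its +y, 14 high. Origin: underside of the head's centre.
- jar: White ceramic cream jar with a wooden lid, 72 in diameter, 95 high, at the back left. Origin: centre of the underside.
- stand_seat0 (a point): Centre of the bottom of the stand's hole at its y = -44 mm, where the foot of a seated vial rests.
- holder_seat0 (a point): Centre of the bottom of the holder's hole at its y = -44 mm, where the foot of a seated vial rests.
- stand_seat1 (a point): Centre of the bottom of the stand's hole at its y = 0 mm, where the foot of a seated vial rests.
- holder_seat1 (a point): Centre of the bottom of the holder's hole at its y = 0 mm, where the foot of a seated vial rests.
- stand_seat2 (a point): Centre of the bottom of the stand's hole at its y = 44 mm, where the foot of a seated vial rests.
- holder_seat2 (a point): Centre of the bottom of the holder's hole at its y = 44 mm, where the foot of a seated vial rests.

How it is judged (in metres and radians):
At the end, for the whole second after the job is handed in: Both red vials in holder holes, feet within 6 mm of a hole bottom, within 9 degrees of upright; blue vial in a stand hole, foot within 6 mm of its bottom, leaning 13 to 37 degrees; all three at rest (under 0.02 m/s); green vial and thermometer within 15 mm of their starts ((distance between red_a and holder_seat0 below 0.006 m or distance between red_a and holder_seat1 below 0.006 m or distance between red_a and holder_seat2 below 0.006 m) and angle between each of red_a, red_b's own z axis and vertical below 0.16 rad and (distance between red_b and holder_seat0 below 0.006 m or distance between red_b and holder_seat1 below 0.006 m or distance between red_b and holder_seat2 below 0.006 m) and (distance between blue and stand_seat0 below 0.006 m or distance between blue and stand_seat1 below 0.006 m or distance between blue and stand_seat2 below 0.006 m) and angle between the z axis of blue and the z axis of stand, either way round between 0.226332 and 0.646332 rad and linear speed of each of red_a, red_b, blue below 0.02 m/s and distance of each of green, thermometer from where it was at the start of the episode below 0.015 m); the robot touches nothing.
It fails at once if the green-capped vial is taken out of its hole (distance of green from where it was at the start of the episode above 0.015 m).
It fails at once if the thermometer is taken out of its hole (distance of thermometer from where it was at the start of the episode above 0.015 m).
It fails at once if the pump bottle or jar is knocked over or pushed more than 30 mm (distance of any of bottle, jar from where it was at the start of the episode above 0.03 m or angle between any of bottle, jar's own z axis and vertical above 0.4 rad).
It fails at once if the pill case, comb or face brush is pushed more than 30 mm or tipped (distance of any of pillcase, comb, brush from where it was at the start of the episode above 0.03 m or angle between any of pillcase, comb, brush's own z axis and vertical above 0.4 rad).
It also fails if it takes over 69 s, if anything falls off the work surface, if the arm or the gripper's body presses on something with over 40 N, if the wrist force passes 120 N, or if a joint passes its speed limit or range.

### The arm

A 6-joint arm with a two-finger parallel gripper is mounted at the origin on the work surface. World frame = base frame: x ahead of the robot, y to its left, z up, the work surface at z = 0. Lengths are in m, angles in degrees, forces in N, time in s.
With the tool pointing down it reaches from about 0.3 to 0.75 m from the base axis. Payload 8.5 kg.
Tool frame: the origin (TCP) lies midway between the tips of the shut fingers; the grasp point (between the pads) lies 19 mm behind it; z points along the fingers, y is the direction in which the jaws open and shut (so a half turn about z gives the same grasp; the last joint's range is limited). The gripper opens to 85 mm and grips with 20 to 120 N. Pads are 22 mm wide; open, the fingers measure 114 mm over their backs; the gripper's body (76 mm by 85 mm) begins 54 mm behind the grasp point. The pads swing forward as they close: fully open they stand 13 mm farther back than shut.
Start: joints at [-79.601, 21.807, 74.336, -0, 83.858, -12.336], TCP at [0.213, -0.507, 0.231] pointing down, gripper open.
Joint ranges: [-178.18, 178.18], [-50.72, 133.34], [12.68, 142.11], [-81.47, 261.47], [9.98, 163.14], [-165.26, 165.26]. Speed limits (degrees/s): [136.94, 136.94, 180, 180, 180, 180].

### API

Orientations are given as a 3x3 rotation matrix whose columns are the frame's x, y, z axes.
In Python, from rig import env, viewer, ticket gives the robot as it stands. The module is installed in compiled form; this text tells all that it offers.
- The arm moves only by the shell command python3 -m pendant 'ROWS' [FORCE]. ROWS is JSON, a list of rows, each a list of 3 entries, a list of its own where there are three numbers: the shift along the world's x, y, z in mm, then the turn about the world's z in rad, then the opening, from -1 (shut) to 1 (fully open). A call has 1 to 12 rows; each row shifts and turns the pose as measured when the row begins; what a row does not reach is not made up. A row lasts 1/8 s, in which the tool goes at most 62.5 mm and 10.7 degrees, less where a joint would pass 70% of its speed; a pose out of reach is approached as far as the arm can. A call with a gripper value outside its range is refused whole. The fingers move at their own pace and stop on an object; FORCE is the grip in N (left out, the last holds). Time passes only in rows, so rows that do not move let the fingers close. It gives the time, the measured TCP pose, the force and the opening at its end, in the units of the state.
- env.observe(): the state, without advancing time (a new reading comes with each control period).
- viewer.get_image(name): name is "side" or "top" or "wrist"; returns (picture, depth): 480x640x3 uint8, red, green, blue; 480x640 float32, m along the optical axis (not along the pixel's ray), 0 where there is no reading.
- viewer.camera_params(name): a dict with "fx", "fy", "cx", "cy" (pixels), "D" ([k1, k2, p1, p2, k3] as OpenCV has them; the pictures are not rectified), "rvec" (rotation vector, rad) and "tvec" (3), from world to camera coordinates, as OpenCV has them; the wrist camera has in their place "T_tool_cam" (4x4, takes a point from camera to tool coordinates, whose origin is the TCP and whose axes are the flange's). Camera axes: x right, y down, z forward; pixel columns grow to the right and rows downward; lengths in m; the calibration is good to about 2 mm. A picture is of the moment at which its call begins: read the wrist's pose just before it. camera_params takes no time and is no camera call.
- ticket.close_job(): hands the job in, once; it reports no verdict.
The state is a dict: "time_s": time; "q": joint angles; "qvel": joint speeds; "joint_efforts": joint torques, N m; "position": TCP position; "tool_rot": TCP orientation; "ft_force": force on the tool from outside, world axes, zero at the start; "wrist_torque": the same for the moment, N m; "grip_width": finger opening in m.
Only numpy, scipy, OpenCV 4.12 (cv2) and the standard library are available. Lean on these libraries where they do the work, as an engineer would, in place of code of your own. Each camera call takes 0.05 s, during which the arm holds its last target. There are 200 camera calls.

## Working session

There is one attempt and no reset: what is moved stays moved. The work goes in short steps, Python scripts to look and compute and a shell command to move; the robot and the scene stay as the last step left them, time stands still between calls to the robot, and variables do not carry over. Pictures are saved under pics/ and viewed, about 8 in all and at most 12, crops included, and the job is handed in when it is done.

```bash
mkdir -p pics
cat > h.py <<'E'
import numpy as np, cv2
from rig import env, viewer, ticket
def grab(name,fn=None):
    s=env.observe(); im,d=viewer.get_image(name); p=viewer.camera_params(name)
    if fn: cv2.imwrite('pics/'+fn,im[:,:,::-1])
    K=np.array([[p['fx'],0,p['cx']],[0,p['fy'],p['cy']],[0,0,1.]]); D=np.array(p['D'],float)
    if 'rvec' in p:
        R=cv2.Rodrigues(np.array(p['rvec'],float))[0].T; c=-R@np.array(p['tvec'],float).ravel()
    else:
        T=np.array(p['T_tool_cam']); Rt=np.array(s['tool_rot']); R=Rt@T[:3,:3]; c=Rt@T[:3,3]+np.array(s['position'])
    return im,d,(K,D,R,c)
def ray(cam,uv):
    K,D,R,c=cam; n=cv2.undistortPoints(np.array(uv,float).reshape(-1,1,2),K,D).reshape(-1,2)
    return np.c_[n,np.ones(len(n))]@R.T
def onplane(cam,uv,z):
    r=ray(cam,uv); c=cam[3]; return c+r*((z-c[2])/r[:,2])[:,None]
def cloud(cam,d):
    v,u=np.mgrid[0:480,0:640]; r=ray(cam,np.c_[u.ravel(),v.ravel()])
    return (cam[3]+r*d.reshape(-1,1)).reshape(480,640,3)
E
python3 - <<'E'
from h import *
for n in('top','side'):
    im,d,cam=grab(n,n+'0.png'); print(n,cam[3].round(3),cam[2][:,2].round(3)); np.savez(n+'0.npz',im=im,d=d,K=cam[0],D=cam[1],R=cam[2],c=cam[3])
s=env.observe(); print(s['time_s'],s['position'],s['tool_rot'],s['grip_width'],s['ft_force'])
print(viewer.camera_params('wrist'))
E
```

```text
top [ 0.468 -0.     1.032] [ 0.118 -0.016 -0.993]
side [ 0.295 -0.486  0.512] [ 0.389  0.68  -0.621]
0.1 [ 0.21251352 -0.50701747  0.23080887] [[ 9.22288200e-01  3.86502790e-01 -2.62576481e-04]
 [ 3.86502816e-01 -9.22287446e-01  1.19994383e-03]
 [ 2.21610647e-04 -1.20818059e-03 -9.99999246e-01]] 0.08547276565336097 [ 0.17345122 -0.28248314  0.15186234]
{'fx': 432.80590757034867, 'fy': 432.80590757034867, 'cx': 322.3734613657479, 'cy': 239.8237386469237, 'D': array([-0.07489744,  0.        ,  0.        ,  0.        ,  0.        ]), 'T_tool_cam': array([[ 2.15164367e-04, -9.48158588e-01, -3.17797492e-01,
         8.04604468e-02],
       [ 9.99999775e-01,  4.05886663e-04, -5.33926827e-04,
         7.74299283e-04],
       [ 6.35237070e-04, -3.17797305e-01,  9.48158462e-01,
        -1.42679727e-01],
       [ 0.00000000e+00,  0.00000000e+00,  0.00000000e+00,
         1.00000000e+00]])}
```

View pics/top0.png

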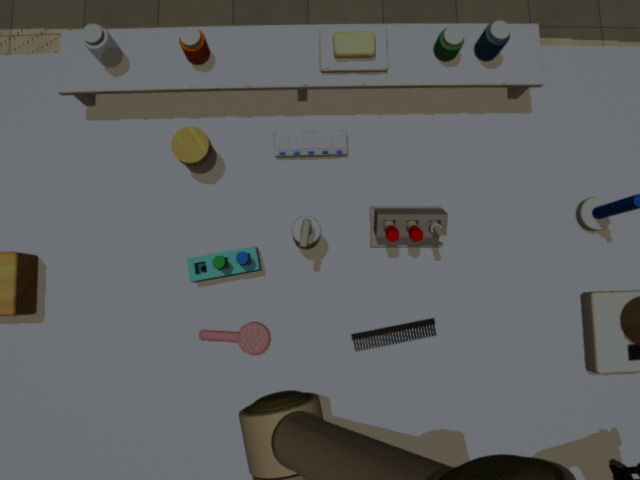

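View pics/side0.png

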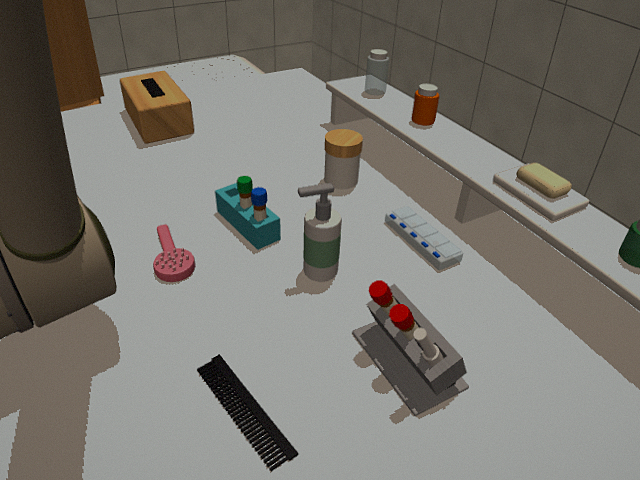

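Run:
```python
from h import *
for n in('top','side'):
    f=np.load(n+'0.npz'); im,d=f['im'],f['d']; cam=(f['K'],f['D'],f['R'],f['c'])
    P=cloud(cam,d); h=cv2.cvtColor(im,cv2.COLOR_RGB2HSV).astype(int); H,S,V=h[...,0],h[...,1],h[...,2]
    box=(P[...,0]>.25)&(P[...,0]<.8)&(abs(P[...,1])<.4)&(d>0)
    M={'teal':(abs(H-87)<8)&(S>120)&(V>50),'red':((H<5)|(H>175))&(S>200)&(V>90),'blue':(abs(H-115)<8)&(S>150)&(V>60)&(P[...,2]>.05),'green':(abs(H-60)<12)&(S>150)&(V>50)}
    for k,m in M.items():
        m=(m&box).astype(np.uint8); nl,L,st,ce=cv2.connectedComponentsWithStats(m)
        for i in range(1,nl):
            if st[i,4]<25: continue
            Q=P[L==i]; t=Q[:,2]>np.percentile(Q[:,2],95)-.006
            print(n,k,ce[i].round(),st[i,4],'mean',Q.mean(0).round(4),'top',Q[t].mean(0).round(4),t.sum(),'zmax',np.percentile(Q[:,2],97).round(4))
            if k=='teal':
                Q=Q[abs(Q[:,2]-.045)<.006]; r=cv2.minAreaRect((Q[:,:2]*1000).astype(np.float32)); print('  rect',r)
    # stand
    b=(P[...,0]>.42)&(P[...,0]<.62)&(P[...,1]<-.08)&(P[...,1]>-.34)&(d>0)
    for lo,hi in((.004,.010),(.03,.2)):
        Q=P[b&(P[...,2]>lo)&(P[...,2]<hi)&(S<60)]; print(n,'stand',lo,len(Q),cv2.minAreaRect((Q[:,:2]*1000).astype(np.float32)))
    Q=P[b&(P[...,2]>.04)&(S<60)]; o=np.argsort(-Q[:,2])[:15]; print(Q[o].mean(0).round(4))
    b=(abs(P[...,1])<.1)&(P[...,2]>.1)&(P[...,0]>.4)&(P[...,0]<.7); Q=P[b]; print('bottle',Q.min(0).round(3),Q.max(0).round(3),Q.mean(0).round(3))
```

```text
top teal [210. 268.] 630 mean [0.5256 0.1875 0.0427] top [0.5256 0.1857 0.0457] 558 zmax 0.0486
  rect ((528.8475952148438, 178.9225616455078), (43.925323486328125, 98.42428588867188), 9.337955474853516)
top teal [251. 266.] 127 mean [0.528  0.1066 0.0421] top [0.527  0.1075 0.0452] 105 zmax 0.0478
  rect ((530.1532592773438, 109.69226837158203), (23.711977005004883, 31.84145164489746), 9.647018432617188)
top red [393. 236.] 103 mean [ 0.5732 -0.1599  0.1073] top [ 0.5754 -0.1601  0.1088] 71 zmax 0.1127
top red [417. 236.] 105 mean [ 0.572  -0.2038  0.1072] top [ 0.5754 -0.2036  0.1096] 57 zmax 0.1129
top blue [244. 258.] 42 mean [0.5392 0.1141 0.0938] top [0.5393 0.1144 0.0942] 40 zmax 0.0969
top green [219. 262.] 115 mean [0.5326 0.1613 0.0943] top [0.5327 0.1612 0.0944] 111 zmax 0.0973
top stand 0.004 834 ((520.7052001953125, -208.8618927001953), (198.62750244140625, 256.5860900878906), 0.10249806195497513)
top stand 0.03 1288 ((590.5540161132812, -204.21014404296875), (137.71548461914062, 59.62944793701172), 89.50186920166016)
[ 0.5683 -0.2471  0.1216]
bottle [ 0.468 -0.027  0.1 
[... 293 characters left out ...]
.1628  0.1056] top [ 0.5744 -0.1631  0.1072] 166 zmax 0.1103
side red [400. 313.] 296 mean [ 0.5715 -0.2065  0.1054] top [ 0.5735 -0.2063  0.1074] 190 zmax 0.1105
side blue [258. 196.] 155 mean [0.5359 0.1123 0.086 ] top [0.5379 0.1147 0.0916] 82 zmax 0.0931
side green [244. 183.] 148 mean [0.5293 0.1558 0.0872] top [0.5308 0.1582 0.0918] 93 zmax 0.0933
side stand 0.004 2583 ((587.7814331054688, -207.14813232421875), (60.69438552856445, 147.6914825439453), 1.3930459022521973)
side stand 0.03 3487 ((588.7967529296875, -206.08090209960938), (61.0469856262207, 138.57119750976562), 0.4815636873245239)
[ 0.5684 -0.2496  0.1208]
bottle [ 0.55 -0.03  0.1 ] [0.613 0.024 0.158] [ 0.58  -0.007  0.124]
```

```bash
python3 -m pendant '[[[38,38,0],-0.13,0],[[38,38,0],-0.13,-0.3],[[38,38,0],-0.13,-0.3],[[38,38,0],0,-0.3],[[38,38,0],0,-0.3],[[38,38,0],0,-0.3],[[38,38,0],0,-0.3],[[38,38,0],0,-0.3],[[30,30,0],0,-0.3],[[0,0,0],0,-0.3]]' 30
```

```text
time_s: 1.35
position: [0.554, -0.1602, 0.2268]
tool_rot: [[1.0, -0.009, -0.004], [-0.009, -1.0, 0.006], [-0.004, -0.006, -1.0]]
ft_force: [0.3, -0.7, -0.5]
grip_width: 0.0299
```

```bash
cat > look.py <<'E'
from h import *
import sys
im,d,cam=grab('wrist',sys.argv[1]); P=cloud(cam,d); h=cv2.cvtColor(im,cv2.COLOR_RGB2HSV).astype(int); H,S,V=h[...,0],h[...,1],h[...,2]
for k,m in {'red':((H<5)|(H>175))&(S>200)&(V>70),'blue':(abs(H-115)<8)&(S>150)&(V>60),'green':(abs(H-60)<12)&(S>150)&(V>50)}.items():
    nl,L,st,ce=cv2.connectedComponentsWithStats((m&(d>0)).astype(np.uint8))
    for i in range(1,nl):
        if st[i,4]<200: continue
        Q=P[L==i]; r=cv2.fitEllipse(np.argwhere(L==i)[:,::-1].astype(np.float32)) if 0 else None
        t=Q[:,2]>np.percentile(Q[:,2],97)-.012
        print(k,ce[i].round(),st[i,4],'mean',Q.mean(0).round(4),'lo',np.percentile(Q,2,0).round(4),'hi',np.percentile(Q,98,0).round(4),'top',Q[t].mean(0).round(4))
print(env.observe()['time_s'],env.observe()['position'].round(4))
E
python3 look.py w1.png
```

```text
red [325. 191.] 1462 mean [ 0.5776 -0.1625  0.1052] lo [ 0.563  -0.1729  0.0951] hi [ 0.5898 -0.1523  0.1118] top [ 0.5761 -0.1625  0.1064]
red [394. 192.] 1463 mean [ 0.5766 -0.2055  0.1048] lo [ 0.5624 -0.2164  0.0941] hi [ 0.5885 -0.1954  0.1117] top [ 0.575  -0.2057  0.1063]
1.4 [ 0.5532 -0.1613  0.2269]
```

View pics/w1.png

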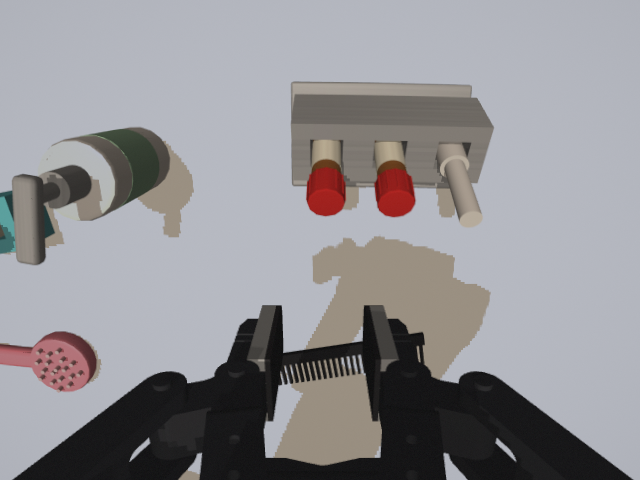

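```bash
python3 -m pendant '[[[24,-1,-40],0,-0.3],[[0,0,-40],0,-0.3],[[0,0,-40],0,-0.3],[[0,0,-20],0,-0.3],[[0,0,-5],0,-0.3],[[0,0,0],0,-0.6],[[0,0,0],0,-0.6],[[0,0,0],0,-0.6]]' 30
```

```text
time_s: 2.4
position: [0.5744, -0.1667, 0.0797]
tool_rot: [[1.0, -0.017, -0.003], [-0.017, -1.0, 0.007], [-0.003, -0.007, -1.0]]
ft_force: [0.5, 2.7, -2.1]
grip_width: 0.0233
```

```bash
python3 -m pendant '[[[-3,1,7],0,-1],[[-5,1,11],0,-1],[[-7,1,15],0,-1],[[-7,0,15],0,-1],[[0,0,20],0,-1]]' 40; python3 look.py w2.png
```

```text
time_s: 3.02
position: [0.5505, -0.1649, 0.1537]
tool_rot: [[1.0, -0.017, -0.001], [-0.017, -1.0, 0.003], [-0.001, -0.003, -1.0]]
ft_force: [0.3, -0.1, 0.5]
grip_width: 0.0233
red [413. 218.] 2687 mean [ 0.5768 -0.208   0.1047] lo [ 0.5622 -0.2195  0.0943] hi [ 0.5884 -0.1976  0.1116] top [ 0.5752 -0.2082  0.1062]
red [321. 348.] 4506 mean [ 0.5563 -0.1658  0.1789] lo [ 0.5405 -0.1766  0.1688] hi [ 0.5661 -0.1559  0.1867] top [ 0.5542 -0.166   0.1811]
3.075 [ 0.5519 -0.1655  0.1569]
```

View pics/w2.png

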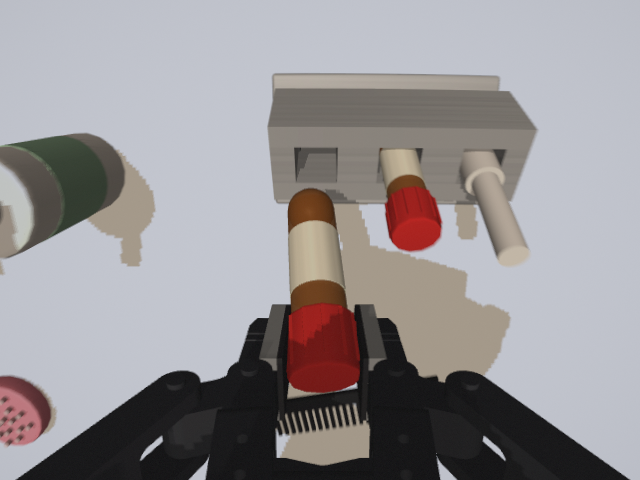

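```bash
cat > held.py <<'E'
from h import *
im,d,cam=grab('wrist'); s=env.observe(); P=cloud(cam,d); t=np.array(s['position'])
h=cv2.cvtColor(im,cv2.COLOR_RGB2HSV).astype(int)
m=(d>0)&(abs(P[...,0]-t[0]-.02)<.06)&(abs(P[...,1]-t[1])<.013)&(P[...,2]>t[2]-.062)&(P[...,2]<t[2]+.05)&(h[...,1]>30)&(h[...,2]>40)
nl,L,st,ce=cv2.connectedComponentsWithStats(m.astype(np.uint8)); i=1+np.argmax(st[1:,4]); Q=P[L==i]-t
print('n',len(Q),'extent',Q.min(0).round(4),Q.max(0).round(4))
z=Q[:,2]; 
for a in np.arange(z.min(),z.max(),.008):
    k=(z>=a)&(z<a+.008); print(a.round(4),k.sum(),Q[k].mean(0).round(4),'xmax',Q[k][:,0].max().round(4))
print('t',t.round(4),s['time_s'])
E
python3 held.py
```

```text
n 11600 extent [-0.0139 -0.013  -0.0371] [0.0441 0.0128 0.036 ]
-0.0371 382 [ 0.0409  0.0031 -0.0316] xmax 0.0441
-0.0291 759 [ 0.0373  0.0029 -0.025 ] xmax 0.0426
-0.0211 815 [ 0.0328  0.0024 -0.017 ] xmax 0.0383
-0.0131 990 [ 0.0279  0.0017 -0.009 ] xmax 0.0337
-0.0051 1088 [ 0.0229  0.0008 -0.001 ] xmax 0.0284
0.0029 1241 [0.0182 0.0004 0.0069] xmax 0.0236
0.0109 1086 [ 0.0141 -0.0009  0.0151] xmax 0.0193
0.0189 2136 [ 0.0071 -0.0012  0.0234] xmax 0.0172
0.0269 3078 [ 0.0027 -0.0013  0.0306] xmax 0.0123
0.0349 25 [ 0.005  -0.0005  0.0352] xmax 0.0061
t [ 0.5519 -0.1655  0.1554] 3.125
```

```bash
python3 -m pendant '[[[-5,0,45],0,-1],[[-5,15,45],0,-1],[[-6,45,0],0.06,-1],[[-7,45,0],0.06,-1],[[-7,45,0],0.07,-1],[[-7,45,0],0,-1],[[-7,45,0],0,-1],[[-7,45,0],0,-1],[[-7,40,-10],0,-1],[[-7,35,-30],0,-1],[[0,0,-30],0,-1],[[0,0,0],0,-1]]' 40; python3 look.py w3.png; python3 held.py
```

```text
time_s: 4.62
position: [0.4801, 0.2045, 0.1735]
tool_rot: [[0.984, 0.176, 0.003], [0.176, -0.984, 0.001], [0.003, -0.001, -1.0]]
ft_force: [0.5, -1.0, 1.4]
grip_width: 0.0227
red [322. 346.] 4828 mean [0.4862 0.2049 0.1985] lo [0.4706 0.1935 0.1886] hi [0.4955 0.215  0.2064] top [0.4842 0.2045 0.2009]
blue [501. 173.] 1889 mean [0.5393 0.1188 0.0918] lo [0.5281 0.1067 0.0765] hi [0.5493 0.1281 0.0953] top [0.5389 0.1181 0.0931]
green [426. 174.] 892 mean [0.5311 0.1581 0.0925] lo [0.5208 0.1495 0.0777] hi [0.5424 0.1712 0.0953] top [0.5307 0.1575 0.0934]
4.675 [0.4809 0.2046 0.1749]
n 10573 extent [-0.0146 -0.0129 -0.0398] [0.0421 0.013  0.0334]
-0.0398 191 [ 0.0399  0.0072 -0.0342] xmax 0.0421
-0.0318 458 [ 0.0367  0.007  -0.0276] xmax 0.0416
-0.0238 577 [ 0.0322  0.0063 -0.0196] xmax 0.0366
-0.0158 764 [ 0.0274  0.0056 -0.0117] xmax 0.032
-0.0078 977 [ 0.0223  0.0049 -0.0036] xmax 0.0277
0.0002 1239 [0.0172 0.0043 0.0042] xmax 0.0229
0.0082 1066 [0.0133 0.0022 0.0122] xmax 0.0184
0.0162 2083 [0.0069 0.0009 0.0206] xmax 0.0161
0.0242 3142 [ 0.002  -0.0004  0.028 ] xmax 0.0111
0.0322 76 [0.0041 0.0005 0.0325] xmax 0.0065
t [0.4815 0.2044 0.1759] 4.725
```

View pics/w3.png

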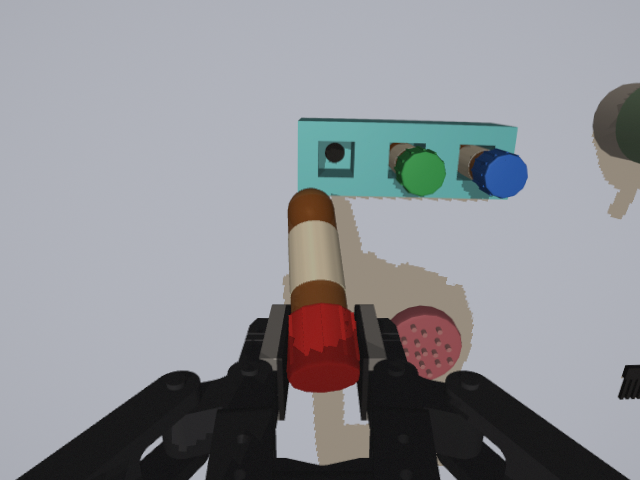

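Run:
```python
from h import *
im,d,cam=grab('wrist'); s=env.observe(); t=np.array(s['position'])
h=cv2.cvtColor(im,cv2.COLOR_RGB2HSV).astype(int)
print(t.round(4), onplane(cam,[[336.5,159.5],[319,141],[354,177],[299,120],[300,197],[517,127]],.045).round(4))
r=ray(cam,[[312,200]])[0]; r/=np.linalg.norm(r); print('foot ray point at ballcentre height', onplane(cam,[[312,200]],t[2]-.034)-t)
```

```text
[0.4818 0.2043 0.1763] [[0.5258 0.2025 0.045 ]
 [0.5352 0.2153 0.045 ]
 [0.5168 0.1894 0.045 ]
 [0.5456 0.2296 0.045 ]
 [0.4979 0.2212 0.045 ]
 [0.5664 0.095  0.045 ]]
foot ray point at ballcentre height [[ 0.03774276  0.01039608 -0.034     ]]
```

```bash
python3 -m pendant '[[[9,-10,-30],0,-1],[[0,0,-30],0,-1],[[0,0,-15],0,-1],[[0,0,0],0,-1],[[0,0,0],0,-1]]' 40; python3 look.py w4.png; python3 held.py | head -4
```

```text
time_s: 5.4
position: [0.4957, 0.1923, 0.1064]
tool_rot: [[0.985, 0.172, 0.023], [0.172, -0.985, 0.004], [0.023, -0.0, -1.0]]
ft_force: [-0.5, 0.5, -0.8]
grip_width: 0.0231
red [322. 346.] 4987 mean [0.5012 0.1924 0.1316] lo [0.4853 0.1814 0.1217] hi [0.5107 0.2026 0.1393] top [0.4993 0.1921 0.1337]
blue [524. 232.] 3645 mean [0.5398 0.1191 0.0911] lo [0.5283 0.1068 0.0755] hi [0.5496 0.1281 0.0951] top [0.5393 0.1184 0.0928]
green [421. 236.] 2420 mean [0.5316 0.1594 0.0927] lo [0.5212 0.1496 0.0789] hi [0.5428 0.171  0.0952] top [0.5313 0.159  0.0934]
5.45 [0.4957 0.1924 0.1064]
n 13107 extent [-0.014 -0.013 -0.062] [0.0554 0.013  0.0346]
-0.062 2457 [ 0.0385 -0.0038 -0.061 ] xmax 0.0554held.py:9: RuntimeWarning: Mean of empty slice.
  k=(z>=a)&(z<a+.008); print(a.round(4),k.sum(),Q[k].mean(0).round(4),'xmax',Q[k][:,0].max().round(4))
  ret = um.true_divide(
Traceback (most recent call last):
  File "held.py", line 9, in <module>
    k=(z>=a)&(z<a+.008); print(a.round(4),k.sum(),Q[k].mean(0).round(4),'xmax',Q[k][:,0].max().round(4))
                                                                               ~~~~~~~~~~~~~^^
ValueError: zero-size array to reduction operation maximum which has no identity
```

View pics/w4.png

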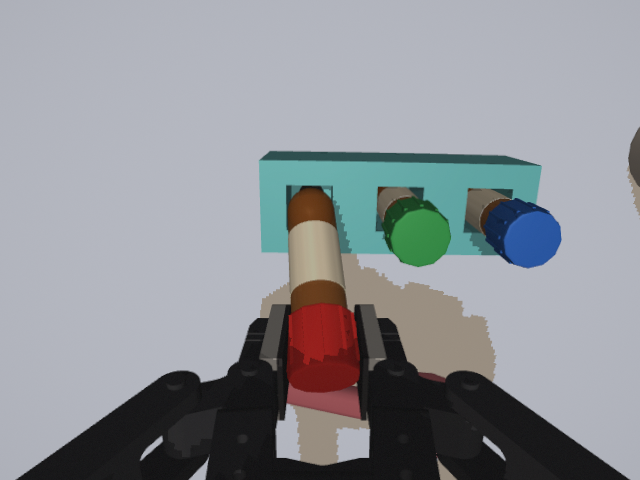

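```bash
python3 -m pendant '[[[-5,2,-10],0,-1],[[0,0,-8],0,-1],[[0,0,-5],0,-1],[[0,0,-3],0,-1],[[0,0,0],0,-1]]' 30
python3 - <<'E'
from h import *
im,d,cam=grab('wrist','w5.png'); im2,_,_=grab('side','s5.png')
cv2.imwrite('pics/c5.png',np.hstack([im[120:420,200:560],cv2.resize(im2[130:270,180:350],(364,300))])[:,:,::-1]); print(env.observe()['position'].round(4))
E
```

```text
time_s: 6.12
position: [0.4906, 0.1945, 0.0792]
tool_rot: [[0.985, 0.172, 0.024], [0.172, -0.985, 0.004], [0.025, 0.0, -1.0]]
ft_force: [1.0, 0.2, -1.5]
grip_width: 0.023
[0.4906 0.1945 0.0794]
```

View pics/c5.png

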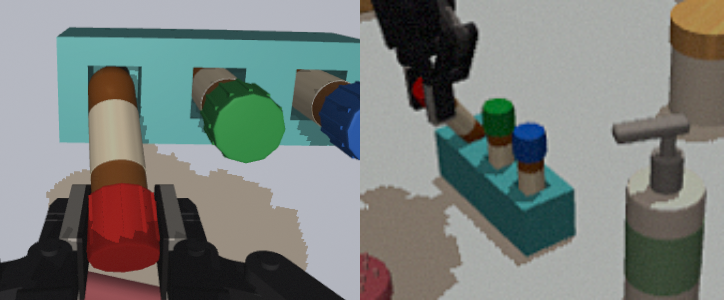

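```bash
python3 -m pendant '[[[5,1,2],0,-1],[[9,1.5,3],0,-1],[[9,1.5,2],0,-1],[[8,1.5,0],0,-1],[[2,0,-1],0,-1],[[0,0,-1],0,-1]]' 25; python3 look.py w6.png
```

```text
time_s: 6.98
position: [0.5209, 0.2015, 0.0849]
tool_rot: [[0.985, 0.173, 0.013], [0.173, -0.985, 0.005], [0.014, -0.003, -1.0]]
ft_force: [-3.9, -0.1, 2.2]
grip_width: 0.023
red [322. 368.] 4278 mean [0.5202 0.2006 0.1124] lo [0.5067 0.1899 0.0977] hi [0.5298 0.21   0.117 ] top [0.5189 0.2004 0.1143]
blue [550. 316.] 4622 mean [0.5407 0.1198 0.0899] lo [0.5287 0.1071 0.0749] hi [0.5499 0.1282 0.095 ] top [0.5401 0.1189 0.0923]
green [439. 320.] 3517 mean [0.5335 0.1609 0.0922] lo [0.5217 0.1499 0.0779] hi [0.5429 0.1712 0.0952] top [0.533  0.1606 0.0932]
7.025 [0.5207 0.2015 0.0847]
```

```bash
python3 -m pendant '[[[3,0.5,-5],0,-1],[[1,0,-7],0,-1],[[0,0,-7],0,-1],[[0,0,-5],0,-1],[[0,0,0],0,-1]]' 25; python3 look.py w7.png
```

```text
time_s: 7.65
position: [0.5267, 0.2024, 0.0612]
tool_rot: [[0.985, 0.173, 0.019], [0.173, -0.985, 0.006], [0.02, -0.003, -1.0]]
ft_force: [-3.3, -0.3, 2.7]
grip_width: 0.0234
red [322. 378.] 4001 mean [0.5242 0.2011 0.0911] lo [0.5118 0.1906 0.0755] hi [0.5339 0.2107 0.0947] top [0.5232 0.2009 0.0927]
blue [580. 364.] 6205 mean [0.5411 0.1201 0.0893] lo [0.5289 0.1071 0.0745] hi [0.55   0.1283 0.0949] top [0.5405 0.1192 0.0921]
green [455. 352.] 2348 mean [0.539  0.162  0.0894] lo [0.5323 0.1504 0.0748] hi [0.5433 0.1709 0.095 ] top [0.5387 0.1616 0.0918]
7.7 [0.5267 0.2024 0.0612]
```

```bash
python3 -m pendant '[[[0,0,0],0,-0.28],[[0,0,0],0,-0.28],[[0,0,15],0,-0.28],[[0,0,30],0,-0.28],[[0,0,30],0,-0.28],[[4,-28,0],0,-0.28],[[4,-30,0],0,-0.28],[[4,-27,0],0,-0.28],[[0,0,0],0,-0.28],[[0,0,0],0,-0.28]]' 25; python3 look.py w8.png
```

```text
time_s: 8.95
position: [0.5422, 0.1153, 0.1447]
tool_rot: [[0.984, 0.174, 0.031], [0.173, -0.985, 0.006], [0.032, -0.001, -0.999]]
ft_force: [-0.5, 0.1, -0.1]
grip_width: 0.0304
red [148. 283.] 1681 mean [0.5218 0.1989 0.0921] lo [0.5099 0.1887 0.0777] hi [0.5321 0.2089 0.0953] top [0.5211 0.1989 0.0932]
blue [317. 275.] 2110 mean [0.5408 0.1166 0.0919] lo [0.5286 0.106  0.0776] hi [0.55   0.1272 0.0952] top [0.5402 0.1165 0.0931]
green [228. 278.] 1462 mean [0.5316 0.1595 0.0928] lo [0.5212 0.1489 0.0796] hi [0.5429 0.1697 0.0952] top [0.5311 0.1596 0.0934]
9.0 [0.5422 0.1154 0.1446]
```

View pics/w8.png

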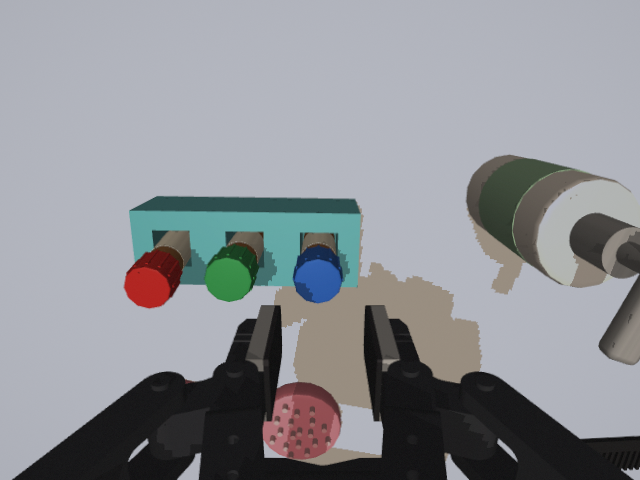

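```bash
python3 -m pendant '[[[-3,1,-30],0,-0.28],[[0,0,-30],0,-0.28],[[0,0,-15],0,-0.28],[[0,0,-3],0,-0.28],[[0,0,0],0,-0.6],[[0,0,0],0,-1],[[0,0,0],0,-1]]' 35;  python3 -m pendant '[[[0,0,10],0,-1],[[0,0,20],0,-1],[[0,0,40],0,-1],[[0,0,50],0,-1],[[0,0,50],0,-1]]' 35; python3 look.py w9.png
```

```text
time_s: 9.88
position: [0.5396, 0.1202, 0.0671]
tool_rot: [[0.983, 0.179, 0.036], [0.179, -0.984, 0.006], [0.036, 0.001, -0.999]]
ft_force: [-0.0, -0.6, -0.9]
grip_width: 0.0225
time_s: 10.5
position: [0.5379, 0.121, 0.2431]
tool_rot: [[0.983, 0.179, 0.033], [0.179, -0.984, 0.008], [0.034, -0.002, -0.999]]
ft_force: [1.0, 0.4, 0.4]
grip_width: 0.0228
red [209. 228.] 697 mean [0.52   0.1989 0.0927] lo [0.51   0.1889 0.0827] hi [0.5317 0.2092 0.0953] top [0.5197 0.1989 0.093 ]
blue [322. 354.] 5379 mean [0.5403 0.1204 0.2681] lo [0.5273 0.1101 0.2528] hi [0.5485 0.1307 0.2723] top [0.5393 0.1203 0.27  ]
10.55 [0.54   0.1211 0.2504]
```

```bash
python3 -m pendant '[[[0,-35,0],-0.06,-1],[[7,-42,0],-0.06,-1],[[7,-42,0],-0.05,-1],[[7,-42,0],0,-1],[[7,-42,0],0,-1],[[7,-42,0],0,-1],[[7,-35,-10],0,-1],[[0,0,-25],0,-1],[[0,0,-25],0,-1],[[0,0,-10],0,-1],[[0,0,0],0,-1],[[0,0,0],0,-1]]' 35; python3 look.py w10.png;python3 held.py
```

```text
time_s: 12.05
position: [0.5831, -0.1661, 0.1916]
tool_rot: [[0.998, 0.007, 0.067], [0.007, -1.0, -0.002], [0.067, 0.002, -0.998]]
ft_force: [0.5, -0.5, 0.1]
grip_width: 0.0227
red [393. 266.] 1763 mean [ 0.5772 -0.2079  0.1046] lo [ 0.5623 -0.2192  0.0938] hi [ 0.5888 -0.1976  0.1116] top [ 0.5755 -0.2084  0.1063]
blue [322. 354.] 5391 mean [ 0.5847 -0.1672  0.2166] lo [ 0.5716 -0.1776  0.2014] hi [ 0.5931 -0.1568  0.2208] top [ 0.5837 -0.1671  0.2184]
12.1 [ 0.5831 -0.1661  0.1916]
n 7626 extent [-0.0141 -0.0128 -0.0485] [0.0112 0.0105 0.0304]
-0.0485 171 [ 0.0082 -0.0035 -0.0437] xmax 0.0103
-0.0405 262 [ 0.008  -0.0034 -0.0365] xmax 0.0103
-0.0325 267 [ 0.0079 -0.0029 -0.028 ] xmax 0.0101
-0.0245 322 [ 0.0075 -0.0029 -0.0204] xmax 0.01
-0.0165 365 [ 0.0073 -0.0025 -0.0126] xmax 0.0097
-0.0085 454 [ 0.007  -0.0023 -0.0045] xmax 0.0095
-0.0005 210 [ 0.0073 -0.0022  0.0017] xmax 0.0097
0.0075 598 [ 0.008  -0.0015  0.0118] xmax 0.0112
0.0155 772 [ 0.0077 -0.0014  0.0196] xmax 0.0109
0.0235 4205 [-0.0005 -0.001   0.0278] xmax 0.0112
t [ 0.5831 -0.1661  0.1914] 12.15
```

View pics/w10.png

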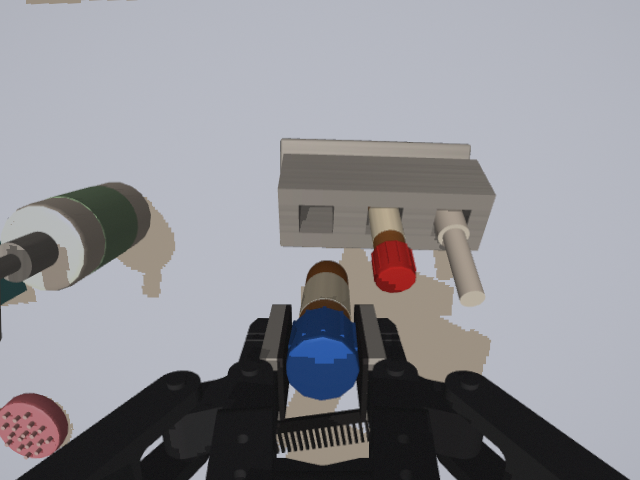

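Run:
```python
from h import *
im,d,cam=grab('wrist'); P=cloud(cam,d); s=env.observe(); t=np.array(s['position'])
print(t.round(4),d[219,295])
for u,v in((294,219),(339,219),(316,200),(316,239),(283,200),(490,200)): print(u,v,np.median(P[v-1:v+2,u-1:u+2].reshape(-1,3),0).round(4))
g=cv2.cvtColor(im,cv2.COLOR_RGB2GRAY); print(g[219,290:345]); print(g[195:245,316])
print(onplane(cam,[[312,264],[328,263],[342,270]],t[2]-.048)-t)
```

```text
[ 0.583  -0.1661  0.1913] 0.2802325
294 219 [ 0.5957 -0.1489  0.0646]
339 219 [ 0.5962 -0.1781  0.0653]
316 200 [ 0.6096 -0.1633  0.0711]
316 239 [ 0.5809 -0.1632  0.0574]
283 200 [ 0.6093 -0.1425  0.0706]
490 200 [ 0.6109 -0.2724  0.0732]
[123 123 122 123 122 122 123 121 101  52  70  72  71  71  72  76 101 101
  99 100 100  99 100 100 100 100 101 101 100 100 101 100 101 101 100 101
 100 101 100 100 100  99  87  90 121 122 121 121 122 121 121 121 122 122
 121]
[127 127 126 127 126 127 127 126 127 127 103  77  91 101 101  98 100 102
 103 101  99 100 100 100 101  99 101 102 100 101 100 100 101 103 102 101
 102 103 120 127 127 127 127 126 126 127 126 127 127 126]
[[ 0.00783892  0.00380985 -0.048     ]
 [ 0.00838694 -0.00378908 -0.048     ]
 [ 0.00492391 -0.01050704 -0.048     ]]
```

```bash
python3 -m pendant '[[[7,4,-25],0,-1],[[3,2,-20],0,-1],[[0,0,-13],0,-1],[[0,0,0],0,-1],[[0,0,0],0,-1]]' 35; python3 held.py | tail -1
```

```text
time_s: 12.82
position: [0.5942, -0.1605, 0.1347]
tool_rot: [[0.997, 0.007, 0.071], [0.007, -1.0, -0.004], [0.071, 0.005, -0.997]]
ft_force: [-0.6, 1.0, -0.0]
grip_width: 0.0231
t [ 0.5942 -0.1605  0.1347] 12.875
```

```bash
python3 -m pendant '[[[0,1,-8],0,-1],[[0,0,-7],0,-1],[[0,0,-5],0,-1],[[0,0,-1],0,-1]]' 25;  python3 look.py w11.png
python3 - <<'E'
from h import *
im,d,cam=grab('side'); cv2.imwrite('pics/c11.png',np.hstack([cv2.imread('pics/w11.png')[120:420,200:560],cv2.resize(im[240:400,320:500,::-1],(338,300))]))
E
```

```text
time_s: 13.38
position: [0.5943, -0.1596, 0.113]
tool_rot: [[0.997, 0.007, 0.072], [0.007, -1.0, -0.005], [0.072, 0.005, -0.997]]
ft_force: [0.8, -0.9, -0.9]
grip_width: 0.0231
red [439. 347.] 2179 mean [ 0.5801 -0.2078  0.1042] lo [ 0.5662 -0.2192  0.0934] hi [ 0.5892 -0.1989  0.1118] top [ 0.5779 -0.208   0.1069]
blue [322. 354.] 5400 mean [ 0.5957 -0.1606  0.138 ] lo [ 0.5826 -0.171   0.1231] hi [ 0.6041 -0.1502  0.1423] top [ 0.5947 -0.1605  0.1398]
13.425 [ 0.5943 -0.1596  0.1131]
```

View pics/c11.png

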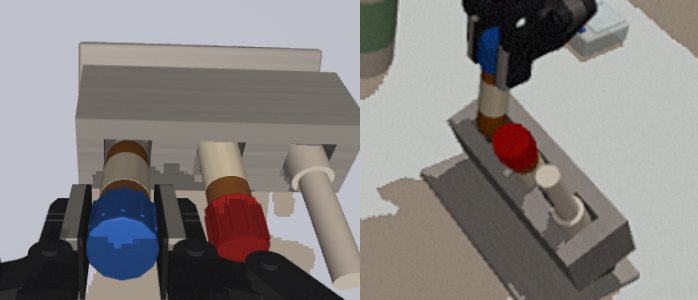

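```bash
python3 -m pendant '[[[-6,0,-1],0,-1],[[-8,0,-1],0,-1],[[-7,0,-3],0,-1],[[-6,0,-3],0,-1],[[0,0,0],0,-1]]' 25;  python3 look.py w12.png
```

```text
time_s: 14.1
position: [0.5691, -0.1612, 0.1099]
tool_rot: [[0.996, 0.006, 0.087], [0.007, -1.0, -0.011], [0.087, 0.011, -0.996]]
ft_force: [2.8, -0.5, 0.2]
grip_width: 0.0231
red [440. 297.] 3909 mean [ 0.5776 -0.2074  0.1044] lo [ 0.5628 -0.2195  0.0934] hi [ 0.5889 -0.1974  0.1116] top [ 0.576  -0.2078  0.1062]
blue [322. 349.] 5840 mean [ 0.5724 -0.1621  0.1359] lo [ 0.5574 -0.1726  0.1236] hi [ 0.5823 -0.1516  0.1424] top [ 0.5708 -0.1621  0.138 ]
14.15 [ 0.5692 -0.1613  0.1099]
```

```bash
python3 -m pendant '[[[-1,0,-6],0,-1],[[3,0,-8],0,-1],[[4,0,-8],0,-1],[[3,0,-6],0,-1],[[1,0,-2],0,-1],[[0,0,0],0,-1]]' 30;  python3 look.py w13.png
```

```text
time_s: 14.9
position: [0.5809, -0.1617, 0.0804]
tool_rot: [[0.996, 0.006, 0.091], [0.007, -1.0, -0.012], [0.091, 0.013, -0.996]]
ft_force: [2.1, -1.0, 1.6]
grip_width: 0.0232
red [461. 345.] 3112 mean [ 0.583  -0.2077  0.1021] lo [ 0.5748 -0.2198  0.0927] hi [ 0.5894 -0.1973  0.1115] top [ 0.5817 -0.2088  0.1054]
blue [322. 349.] 5892 mean [ 0.5845 -0.1624  0.107 ] lo [ 0.5693 -0.173   0.0953] hi [ 0.5946 -0.152   0.1138] top [ 0.5827 -0.1624  0.109 ]
14.95 [ 0.5809 -0.1617  0.0805]
```

```bash
python3 -m pendant '[[[1,0,-3],0,-1],[[0.5,0,-2],0,-1],[[0,0,0],0,-1]]' 30;  python3 look.py w14.png | grep blue
```

```text
time_s: 15.32
position: [0.5815, -0.1618, 0.0807]
tool_rot: [[0.996, 0.007, 0.093], [0.008, -1.0, -0.014], [0.093, 0.015, -0.996]]
ft_force: [1.8, 0.5, -0.8]
grip_width: 0.0228
blue [322. 349.] 5895 mean [ 0.585  -0.1625  0.1073] lo [ 0.5699 -0.173   0.0954] hi [ 0.5951 -0.152   0.1141] top [ 0.5833 -0.1625  0.1094]
```

```bash
python3 -m pendant '[[[0,0,0],0,-0.28],[[0,0,0],0,-0.28],[[0,0,15],0,-0.28],[[0,0,30],0,-0.28],[[0,0,30],0,-0.28],[[-8,-15,20],0,-0.28],[[-8,-15,20],0,-0.28],[[-8,-15,0],0,-0.28],[[0,0,0],0,-0.28],[[0,0,0],0,-0.28]]' 30;  python3 look.py w15.png
```

```text
time_s: 16.62
position: [0.5541, -0.2069, 0.2003]
tool_rot: [[0.996, 0.007, 0.086], [0.008, -1.0, -0.012], [0.086, 0.013, -0.996]]
ft_force: [0.2, -0.2, -0.1]
grip_width: 0.0307
red [322. 218.] 1712 mean [ 0.5762 -0.2087  0.105 ] lo [ 0.5619 -0.2195  0.0947] hi [ 0.5885 -0.198   0.1117] top [ 0.5746 -0.2088  0.1064]
blue [242. 213.] 1782 mean [ 0.5791 -0.1633  0.1062] lo [ 0.5651 -0.1735  0.095 ] hi [ 0.5912 -0.1521  0.1127] top [ 0.5776 -0.1629  0.1077]
16.675 [ 0.5541 -0.2068  0.2002]
```

View pics/w15.png

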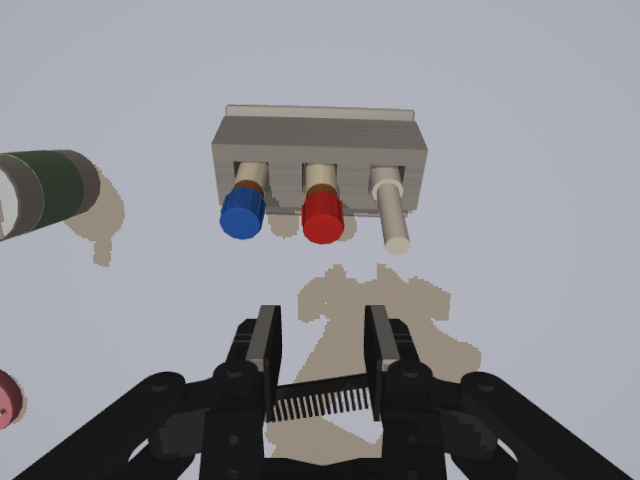

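```bash
python3 -m pendant '[[[14,-1,-40],0,-0.28],[[7,-1,-25],0,-0.28],[[0,0,-15],0,-0.28],[[0,0,0],0,-0.28]]' 30;python3 look.py w16.png
```

```text
time_s: 17.18
position: [0.5757, -0.2068, 0.1166]
tool_rot: [[0.996, 0.01, 0.084], [0.01, -1.0, -0.011], [0.084, 0.012, -0.996]]
ft_force: [-0.0, -0.8, 0.5]
grip_width: 0.0306
red [324. 306.] 3478 mean [ 0.578  -0.2088  0.1046] lo [ 0.5631 -0.2197  0.0939] hi [ 0.5889 -0.1982  0.1117] top [ 0.5762 -0.209   0.1065]
blue [210. 299.] 3844 mean [ 0.5807 -0.1638  0.1055] lo [ 0.5658 -0.1738  0.0942] hi [ 0.5916 -0.1521  0.1128] top [ 0.5789 -0.1633  0.1076]
17.225 [ 0.576  -0.2071  0.1175]
```

```bash
python3 -m pendant '[[[0,-2,-20],0,-0.28],[[0,0,-12],0,-0.28],[[0,0,-5],0,-0.28],[[0,0,0],0,-0.6],[[0,0,0],0,-1],[[0,0,0],0,-1]]' 30; python3 -m pendant '[[[-3,0,7],0,-1],[[-5,0,11],0,-1],[[-7,0,15],0,-1],[[-7,0,15],0,-1],[[0,0,25],0,-1],[[-6,0,40],0,-1],[[-6,0,30],0,-1],[[0,0,0],0,-1]]' 40; python3 look.py w17.png;python3 held.py
```

```text
time_s: 17.98
position: [0.5774, -0.2091, 0.084]
tool_rot: [[0.996, 0.01, 0.092], [0.011, -1.0, -0.014], [0.091, 0.015, -0.996]]
ft_force: [-0.6, 1.1, -1.5]
grip_width: 0.0231
time_s: 18.98
position: [0.5401, -0.21, 0.2391]
tool_rot: [[0.995, 0.009, 0.098], [0.011, -1.0, -0.019], [0.097, 0.02, -0.995]]
ft_force: [0.7, 0.5, -0.6]
grip_width: 0.0227
red [323. 346.] 4876 mean [ 0.5418 -0.2108  0.2603] lo [ 0.526  -0.2214  0.2501] hi [ 0.5521 -0.2008  0.2678] top [ 0.5399 -0.2108  0.2623]
blue [245. 185.] 1350 mean [ 0.5784 -0.1632  0.1063] lo [ 0.5647 -0.1735  0.095 ] hi [ 0.591  -0.1521  0.1127] top [ 0.5769 -0.1628  0.1077]
19.025 [ 0.5399 -0.2097  0.2375]
n 10276 extent [-0.0176 -0.0127 -0.0395] [0.0402 0.0108 0.0313]
-0.0395 424 [ 0.0366  0.0019 -0.0346] xmax 0.0402
-0.0315 637 [ 0.0329  0.0011 -0.0276] xmax 0.0381
-0.0235 708 [ 0.0282  0.0009 -0.0194] xmax 0.0337
-0.0155 830 [ 0.0233  0.0005 -0.0114] xmax 0.0288
-0.0075 955 [ 0.0185  0.0002 -0.0034] xmax 0.024
0.0005 1028 [ 0.0141 -0.0001  0.0043] xmax 0.0194
0.0085 1021 [ 0.0098 -0.001   0.0133] xmax 0.0146
0.0165 2362 [ 0.0003 -0.001   0.0211] xmax 0.0121
0.0245 2311 [-0.0004 -0.0009  0.0273] xmax 0.0081
t [ 0.5397 -0.2095  0.2361] 19.075
```

```bash
python3 -m pendant '[[[-4,30,3],0.054,-1],[[-4,44,0],0.054,-1],[[-4,44,0],0.054,-1],[[-4,44,0],0,-1],[[-4,44,0],0,-1],[[-4,44,0],0,-1],[[-4,40,0],0,-1],[[-2,20,-20],0,-1],[[0,0,-30],0,-1],[[0,0,-10],0,-1],[[0,0,0],0,-1],[[0,0,0],0,-1]]' 40; python3 look.py w18.png;python3 held.py | sed -n 1,5p
```

```text
time_s: 20.58
position: [0.503, 0.1109, 0.1638]
tool_rot: [[0.982, 0.175, 0.071], [0.175, -0.985, 0.005], [0.07, 0.007, -0.997]]
ft_force: [-0.4, 0.5, 0.5]
grip_width: 0.0225
red [157. 207.] 1154 mean [0.5191 0.1992 0.0926] lo [0.5097 0.1884 0.0796] hi [0.5317 0.2091 0.0953] top [0.5185 0.1993 0.0932]
red [323. 346.] 4848 mean [0.5052 0.1104 0.185 ] lo [0.4893 0.0995 0.1745] hi [0.5152 0.1203 0.1924] top [0.5033 0.11   0.1871]
20.625 [0.503  0.1109 0.1638]
n 10024 extent [-0.0175 -0.013  -0.0454] [0.0385 0.013  0.0298]
-0.0454 149 [ 0.0366  0.0056 -0.0394] xmax 0.0385
-0.0374 489 [ 0.0336  0.0058 -0.0332] xmax 0.0376
-0.0294 561 [ 0.0292  0.0052 -0.0253] xmax 0.0333
-0.0214 728 [ 0.0246  0.0048 -0.0172] xmax 0.0292
```

View pics/w18.png

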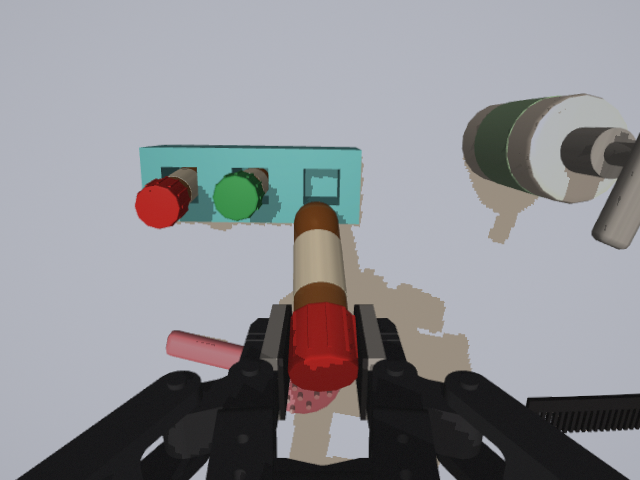

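Run:
```python
from h import *
im,d,cam=grab('wrist'); P=cloud(cam,d); t=np.array(env.observe()['position'])
g=cv2.cvtColor(im,cv2.COLOR_RGB2GRAY).astype(int); print(g[183,296:350]); print(g[160:205,335])
print(onplane(cam,[[322.5,183.5]],.045).round(4),P[183,298].round(4),P[183,348].round(4)); print((onplane(cam,[[316,213],[316,220]],t[2]-.036)-t).round(4), t)
```

```text
[156 156 156 157 156 155 152  99  54  93 105 106 106 106 112 155 155 155
 154 155 155 154 155 155 155 155 155 156 155 155 155 155 155 155 154 155
 154 154 154 154 149  99  55  81 154 154 155 154 153 154 154 154 154 153]
[157 156 156 156 156 156 156 155 149 125 104 104 104 105 103 104 104 104
 137 155 154 154 154 154 154 153 154 155 153 153 154 154 154 153 153 154
 128  87  67  67  67  67  67  67  60]
[[0.5401 0.1156 0.045 ]] [0.5379 0.1306 0.0459] [0.543  0.1001 0.0435]
[[ 0.0341  0.0076 -0.036 ]
 [ 0.031   0.0071 -0.036 ]] [0.50298346 0.11094491 0.1639106 ]
```

```bash
python3 -m pendant '[[[6,-1.5,-25],0,-1],[[0,0,-25],0,-1],[[0,0,-10],0,-1],[[0,0,0],0,-1],[[0,0,0],0,-1]]' 40
```

```text
time_s: 21.35
position: [0.5112, 0.1089, 0.106]
tool_rot: [[0.982, 0.174, 0.078], [0.174, -0.985, 0.005], [0.078, 0.009, -0.997]]
ft_force: [0.1, -0.3, -0.4]
grip_width: 0.0225
```

```bash
python3 -m pendant '[[[-1,0.5,-10],0,-1],[[0,0,-8],0,-1],[[0,0,-5],0,-1],[[0,0,-2],0,-1],[[0,0,0],0,-1]]' 30; python3 held.py 2>/dev/null
python3 - <<'E'
from h import *
im,d,cam=grab('wrist'); P=cloud(cam,d)
h=cv2.cvtColor(im,cv2.COLOR_RGB2HSV); 
for v in (170,180,190,200,210,220,230,240,250): # classify columns 280..360 : T teal, B brown/amber, other
    print(v,''.join('T' if 78<a[0]<96 and a[1]>100 else ('B' if a[0]<20 and a[1]>120 else ('d' if a[2]<60 else '.')) for a in h[v,270:380:2]))
E
```

```text
time_s: 21.98
position: [0.5106, 0.1095, 0.0817]
tool_rot: [[0.981, 0.175, 0.082], [0.175, -0.985, 0.005], [0.081, 0.01, -0.997]]
ft_force: [-0.0, -0.3, 1.9]
grip_width: 0.0232
n 13239 extent [-0.0175 -0.013  -0.0619] [0.0541 0.013  0.03  ]
-0.0619 105 [ 0.0471 -0.0018 -0.058 ] xmax 0.0539
-0.0539 122 [ 0.0471 -0.0004 -0.0497] xmax 0.0541
-0.0459 284 [ 0.0421 -0.0003 -0.0401] xmax 0.054
-0.0379 3282 [ 0.0378 -0.0025 -0.0362] xmax 0.0541
-0.0299 556 [ 0.0304  0.0054 -0.0257] xmax 0.0349
-0.0219 720 [ 0.0256  0.0049 -0.0177] xmax 0.0305
-0.0139 852 [ 0.0207  0.0043 -0.0098] xmax 0.0257
-0.0059 1036 [ 0.0161  0.0031 -0.0018] xmax 0.0214
0.0021 849 [0.0121 0.0018 0.0056] xmax 0.0165
0.0101 1404 [0.0081 0.0007 0.0145] xmax 0.0136
0.0181 3059 [-0.0016 -0.0011  0.0224] xmax 0.0108
0.0261 970 [ 0.0008 -0.0006  0.0275] xmax 0.0072
t [0.5106 0.1095 0.0817] 22.025
170 TTTTTTTTTTTTTTTTTTTTTTTTTTTTTTTTTTTTTTTTTTTTTT.........
180 ...............................................TT......
190 .......................T....T.....T.TTTT..TT...T.TT....
200 T...........T..T.TTT..T.TTT...TT.T...T.TTTTTTTTTTTT....
210 T..TTTT...TT...BBBBBBBBBBBBBBBBB....T.T.T.TT.TTTTT.....
220 TTTTT.TTTTTdBBBBBBBBBBBBBBBBBBBBBBdT..TTTTTTTTTTTT.....
230 TT..TTTTTTTdBBBBBB............BBBBBTTTTTTTTTTTTTTT.....
240 TTTTTTTTTTTd........................TTTTTTTTTTTTTT.....
250 TTTTTTTTTTT..........................TTTTTTTTTTTT......
```

```bash
python3 -m pendant '[[[5,1,2],0,-1],[[9,1.5,3],0,-1],[[8,1.5,2],0,-1],[[6,1,0],0,-1],[[1,0,-1],0,-1],[[0,0,-1],0,-1]]' 25; python3 look.py w19.png; python3 held.py 2>/dev/null
```

```text
time_s: 22.82
position: [0.5312, 0.1149, 0.0831]
tool_rot: [[0.983, 0.176, 0.056], [0.176, -0.984, 0.004], [0.056, 0.006, -0.998]]
ft_force: [-2.9, -0.6, 2.1]
grip_width: 0.0226
red [ 83. 319.] 3178 mean [0.522  0.199  0.0924] lo [0.5101 0.1887 0.0781] hi [0.5323 0.2087 0.0952] top [0.5214 0.1989 0.0932]
red [322. 362.] 4472 mean [0.5288 0.1136 0.1061] lo [0.5146 0.1032 0.0925] hi [0.5384 0.1231 0.1115] top [0.5273 0.1135 0.1081]
green [194. 311.] 3346 mean [0.5327 0.1595 0.0928] lo [0.5215 0.1491 0.0777] hi [0.543  0.1697 0.0952] top [0.5321 0.1595 0.0936]
22.875 [0.5312 0.1149 0.083 ]
n 11526 extent [-0.0204 -0.013  -0.062 ] [0.0325 0.013  0.0294]
-0.062 232 [ 0.0246  0.0016 -0.0576] xmax 0.0324
-0.054 267 [ 0.0247  0.0007 -0.0494] xmax 0.0323
-0.046 1644 [ 0.0192  0.0002 -0.0396] xmax 0.0325
-0.038 1348 [ 0.0173  0.0003 -0.0366] xmax 0.0321
-0.03 458 [ 0.0118  0.0011 -0.0259] xmax 0.0152
-0.022 508 [ 0.01    0.0009 -0.0179] xmax 0.0133
-0.014 600 [ 0.0081  0.0006 -0.0098] xmax 0.0116
-0.006 692 [ 0.0061  0.0002 -0.0019] xmax 0.0095
0.002 482 [0.0053 0.     0.0064] xmax 0.0085
0.01 1011 [ 0.004  -0.0001  0.0141] xmax 0.0083
0.018 2608 [-0.0054 -0.0017  0.0236] xmax 0.0068
0.026 1676 [-0.0024 -0.0014  0.0271] xmax 0.0042
t [0.5314 0.115  0.0831] 22.925
```

```bash
python3 -m pendant '[[[5,1,-2],0,-1],[[5,1,-5],0,-1],[[3,0.5,-6],0,-1],[[0,0,-6],0,-1],[[0,0,-4],0,-1],[[0,0,0],0,-1]]' 25; python3 look.py w20.png; python3 held.py 2>/dev/null|sed -n 4,12p
```

```text
time_s: 23.68
position: [0.547, 0.1177, 0.065]
tool_rot: [[0.982, 0.176, 0.065], [0.176, -0.984, 0.004], [0.065, 0.007, -0.998]]
ft_force: [-4.0, 0.2, -2.6]
grip_width: 0.0227
red [322. 379.] 3771 mean [0.5407 0.1159 0.0921] lo [0.5289 0.1057 0.0764] hi [0.5505 0.1259 0.0951] top [0.5399 0.1157 0.0933]
red [ 64. 383.] 3892 mean [0.523  0.199  0.0915] lo [0.5103 0.1888 0.076 ] hi [0.5324 0.2088 0.0952] top [0.5221 0.199  0.093 ]
green [176. 354.] 1336 mean [0.5397 0.1633 0.0894] lo [0.5318 0.1551 0.0753] hi [0.5434 0.1704 0.095 ] top [0.5392 0.1637 0.0919]
23.725 [0.5468 0.1176 0.0649]
-0.046 323 [ 0.0103  0.0008 -0.042 ] xmax 0.0168
-0.038 392 [ 0.01    0.0008 -0.034 ] xmax 0.017
-0.03 517 [ 0.0089  0.0002 -0.0258] xmax 0.017
-0.022 2326 [ 0.0069 -0.0001 -0.0194] xmax 0.0168
-0.014 396 [ 0.0005 -0.0008 -0.01  ] xmax 0.003
-0.006 487 [ 0.     -0.0007 -0.0019] xmax 0.0028
0.002 248 [ 0.0013 -0.0002  0.0058] xmax 0.0079
0.01 718 [ 0.0013 -0.0007  0.0142] xmax 0.0049
0.018 837 [ 0.0012 -0.0008  0.0222] xmax 0.0048
```

```bash
python3 -m pendant '[[[0,0,0],0,-0.28],[[0,0,0],0,-0.28],[[0,0,15],0,-0.28],[[0,0,30],0,-0.28],[[0,0,40],0,-0.28],[[-15,0,40],0,-0.28],[[-30,0,20],0,-0.28],[[-30,0,0],0,-0.28],[[0,0,0],0,-0.28],[[0,0,0],0,-0.28]]' 25; python3 look.py w21.png
python3 - <<'E'
from h import *
for n in('top','side'):
    im,d,cam=grab(n,n+'9.png'); f=np.load(n+'0.npz'); P=cloud(cam,d); P0=cloud(cam,f['d'])
    for tag,im_,P_ in(('start',f['im'],P0),('end',im,P)):
        h=cv2.cvtColor(im_,cv2.COLOR_RGB2HSV).astype(int); H,S,V=h[...,0],h[...,1],h[...,2]; ok=(P_[...,2]>.06)&(P_[...,0]>.3)&(P_[...,0]<.7)
        for k,m in {'red':((H<5)|(H>175))&(S>200)&(V>90),'blue':(abs(H-115)<8)&(S>150)&(V>60),'green':(abs(H-60)<12)&(S>150)&(V>50)}.items():
            nl,L,st,ce=cv2.connectedComponentsWithStats((m&ok).astype(np.uint8))
            for i in range(1,nl):
                if st[i,4]>20: Q=P_[L==i]; print(n,tag,k,st[i,4],Q.mean(0).round(4),'zhi',np.percentile(Q[:,2],97).round(4))
        q=P_[(P_[...,0]>.5)&(P_[...,0]<.65)&(abs(P_[...,1]+.25)<.03)&(P_[...,2]>.085)&(S<80)]; print(n,tag,'thermo',len(q),q.mean(0).round(4))
        q=P_[(abs(P_[...,0]-.58)<.06)&(abs(P_[...,1])<.06)&(P_[...,2]>.1)&(P_[...,2]<.17)]; print(n,tag,'bottle',len(q),q.mean(0).round(4))
E
```

```text
time_s: 25.02
position: [0.4726, 0.1169, 0.2208]
tool_rot: [[0.982, 0.175, 0.077], [0.175, -0.984, 0.003], [0.076, 0.01, -0.997]]
ft_force: [0.4, 0.3, -0.2]
grip_width: 0.0305
25.075 [0.4726 0.117  0.2207]
top start red 104 [ 0.5722 -0.1584  0.1162] zhi 0.113
top start red 105 [ 0.572  -0.2038  0.1072] zhi 0.1129
top start blue 32 [ 0.6159 -0.5735  0.192 ] zhi 0.2295
top start blue 42 [0.5392 0.1141 0.0938] zhi 0.0969
top start green 115 [0.5326 0.1613 0.0943] zhi 0.0973
top start thermo 116 [ 0.5736 -0.2461  0.1094]
top start bottle 676 [5.841e-01 1.000e-04 1.239e-01]
top end red 102 [0.5352 0.1174 0.0942] zhi 0.0973
top end red 84 [0.5232 0.201  0.0941] zhi 0.0969
top end blue 50 [ 0.5804 -0.1563  0.1079] zhi 0.1141
top end green 115 [0.5321 0.1599 0.1024] zhi 0.0972
top end thermo 120 [ 0.5741 -0.2462  0.1088]
top end bottle 674 [5.841e-01 2.000e-04 1.238e-01]
side start red 242 [ 0.5719 -0.1628  0.1056] zhi 0.1103
side start red 296 [ 0.5715 -0.2065  0.1054] zhi 0.1105
side start blue 155 [0.5359 0.1123 0.086 ] zhi 0.0931
side start green 148 [0.5293 0.1558 0.0872] zhi 0.0933
side start thermo 316 [ 0.5688 -0.2525  0.1079]
side start bottle 1208 [ 0.5804 -0.0068  0.1243]
side end red 78 [0.5203 0.1989 0.0918] zhi 0.0933
side end red 93 [0.5333 0.1153 0.092 ] zhi 0.0937
side end blue 260 [ 0.5753 -0.1655  0.1032] zhi 0.1112
side end green 166 [0.529  0.1555 0.0874] zhi 0.0931
side end thermo 317 [ 0.5689 -0.2525  0.1078]
side end bottle 1208 [ 0.5804 -0.0067  0.1244]
```

```bash
python3 -c "
from h import *
print(ticket.close_job())"
```

```text
the job is handed in; nothing more can be done
None
```

The changeover is done and handed in at about 25 s, well inside the 69 s limit. Both red vials are in the teal holder and the blue vial is in the slanted stand. I moved the first red vial to the free holder hole, then the blue vial to the stand hole that freed up, then the second red vial to the blue vial's old hole. Each vial was set foot-first in its hole, swung to the hole's angle while gripped, and pushed home.

- **Red vials:** both caps end at the same height as the untouched green one (about 95 mm by wrist camera, and level in the top and side views).
- **Blue vial:** the cap is 1 mm higher and 3 mm further back than a seated red one. That fits it leaning about 2–3° less with its foot on the bottom. I inferred this from the cap and could not see the foot directly. A last extra push moved the tool no deeper, though the force reading stayed low.
- **Green vial, thermometer and bottle:** before and after images agree within about 2 mm. The exception is the green vial's average height in the top view, which came out 8 mm higher. Its cap height in that same view was unchanged and the side view agreed, so I took it as stray depth pixels.
- **Not measured at the end:** jar, pill case, comb and brush. The arm was not brought down near any of them.

The tool tilted up to about 5.5° from vertical as the moves added up. The rows can't correct that tilt, and it caused no trouble.

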